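# Seat the mixing rotor in the bench mixer's drive and hold it down

## Robot

A 6-joint arm with a two-finger parallel gripper is mounted at the origin on the work surface. World frame = base frame: x ahead of the robot, y to its left, z up, the work surface at z = 0. Lengths are in m, angles in rad, forces in N, time in s.
With the tool pointing down it reaches from about 0.3 to 0.775 m from the base axis. Payload 14.6 kg.
Tool frame: the origin (TCP) lies midway between the tips of the shut fingers; the grasp point (between the pads) lies 19 mm behind it; z points along the fingers, y is the line along which they close (so a half turn about z gives the same grasp; the last joint's range is limited). The gripper opens to 94 mm and grips with 3 to 60 N. Pads are 16 mm wide; open, the fingers measure 119 mm over their backs; the gripper's body (75 mm by 177 mm) begins 78 mm behind the grasp point.
Start: joints at [-1.407, 0.3, 1.521, -0, 1.321, -0.067], TCP at [0.126, -0.535, 0.168] pointing down, gripper open.
Joint ranges: [-3.03, 3.03], [-0.79, 2.21], [0.23, 2.52], [-1.04, 4.18], [0, 3.07], [-2.55, 2.55]. Speed limits (rad/s): [2.22, 2.22, 2.57, 3.14, 3.14, 3.14].

## Interface

Orientations are given as [roll, pitch, yaw] about the fixed x, y, z axes, in that order (R = Rz(yaw) Ry(pitch) Rx(roll)).
In Python, from station import telemetry, optics, ctrl gives the robot as it stands.
- The arm moves only by the tool carry_out, never from a script. Its argument "plan" is a list that holds one entry, the list of rows, each a list of 7 numbers: the shift along the tool's x, y, z in mm, then the turn, a rotation vector about the tool's x, y, z in rad, then the finger opening in mm, from 0 to 94. A call has 1 to 20 rows; each row shifts and turns the commanded pose from where the row before left it, along the tool's axes as they then stand; what a row does not reach is not made up. A row lasts 1/12 s, in which the tool goes at most 41.7 mm and 7.16 degrees, less where a joint would pass 70% of its speed; a pose out of reach is approached as far as the arm can. A call with a gripper value outside its range is refused whole. The fingers move at their own pace and stop on an object; "squeeze" is the grip in N (left out, the last holds). Time passes only in rows, so rows that do not move let the fingers close. It gives the time, the measured TCP pose, the force, the opening and the grip force at its end, in the units of the state.
- telemetry.get_obs(): the state, without advancing time (a new reading comes with each control period).
- optics.camera(name): name is "side" or "top"; returns a dict with "pixels" (384x512x3 uint8, red, green, blue), "intrinsics" (3x3 intrinsics, pixels), "dist_coeffs" ([k1, k2, p1, p2, k3] as OpenCV has them; the pictures are not rectified), "origin" and "rotation" of the camera in the world. Camera axes: x right, y down, z forward; pixel columns grow to the right and rows downward; lengths in m; the calibration is good to about 2 mm. A picture is of the moment at which its call begins. There is no depth.
- ctrl.hand_in(): hands the job in; it is judged then, once.
The state is a dict: "time_s": time; "qpos": joint angles; "joint_vel": joint speeds; "tau": joint torques, N m; "ee_pos": TCP position; "eef_rot": TCP orientation; "force": force on the tool from outside, world axes, zero at the start; "moment": the same for the moment, N m; "grip_width": finger opening in m; "grip_force": force on a finger pad.
Only numpy, scipy, OpenCV 4.12 (cv2) and the standard library are available. Lean on these libraries where they do the work, as an engineer would, in place of code of your own. Each camera call takes 0.05 s, during which the arm holds its last target. There are 200 camera calls.

## Task

Pull the square-gripped mixing rotor straight up out of its white holder, turn it until its four splines line up with the cross-shaped socket on top of the bench mixer drive, and push it fully home until its collar lies flush on the socket block. A spring in the drive pushes it back out, so finish while still gripping the rotor and pressing it down; do not let go. Leave both holders, the pestle, the mortar and the bottle standing where they are.

Things in the scene. Friction and masses are not known exactly. Their poses are not given: they have to be found in the camera images.
- rotor: Mixing rotor, steel with a black square grip, 140 mm tall, about 0.18 kg, upright in its holder. Origin: lower tip; z up along its axis. From the tip up: round pilot pin 7 mm diameter, 0-48 mm; four splines 48-70; round collar 40 mm diameter, 70-78; two flat paddles along its x axis, 70 mm over both, 12 mm wide, 78-84; grip 88-140. Every quarter turn is equivalent for the splines.
- collar (a point): Centre of the underside of the rotor's collar, on its axis, 70 mm above its tip; axes as the rotor's. Just below it are the four splines, a cross along the rotor's x and y axes: 26 mm across, each 7 mm thick, 22 mm high, lower edges bevelled at 45 degrees over 3.5 mm.
- grip (a point): Good place to take the rotor: centre of its square grip, on the axis, 117 mm above its tip and 47 mm above the collar's underside; axes as the rotor's. The grip is 22 x 22 mm, its faces square to the rotor's x and y axes.
- holder: Loose white plastic holder in which the rotor stands: upright tube 42 mm outer and 31 mm inner diameter, 95 mm tall, on a 68 mm round foot, 0.7 kg. Origin: centre of its underside. The rotor hangs in it by its collar on the rim (70 mm of it inside), with about 2 mm sideways play; it can stand at any yaw.
- drive: Bench mixer drive, a white box 150 (x) x 130 (y) x 75 mm high, fixed to the table. Origin: centre of its underside. The socket block stands on its top centre. In its bore a spring plunger meets the rotor's tip 55 mm below the socket's mouth and pushes up with 5 N, growing to 8 N at 70 mm, when the collar sits on the block.
- socket (a point): Centre of the socket's mouth, on top of the steel socket block, 99 mm above the table; z up, x and y along the arms of the opening: a cross of two slots 10 mm wide, 29 mm long, 24 mm deep (1.5 mm play round the splines), a free bore below. The block is 48 x 48 x 24 mm, sides parallel to the arms, found at any angle; it turns about the vertical only stiffly (0.15 N m).
- spare_holder: A holder just like the other, with the pestle in it; leave it alone.
- pestle: White porcelain pestle, 160 mm long, round, up to 27 mm thick, upright in the spare holder, top about 166 mm above the table. Origin: centre of its lower end. Leave it alone.
- mortar: White porcelain bowl, 110 mm diameter, 60 mm high. Origin: centre of its underside. Leave it alone.
- bottle: White plastic dropper bottle, 48 mm diameter, 90 mm high. Origin: centre of its underside. Leave it alone.
Not all that is in view belongs to the job. Of the things that look like the rotor, the larger one is meant. Of the things shaped like the drive, the white one is meant.

How it is judged:
On the way:
1. the rotor is pulled out of its holder, its tip above the holder's rim, held by the fingers (height (world z) of rotor above 0.098 m and contact force between the fingers and rotor above 1 N), for 0.1 s.
At the end, for the whole second after the job is handed in: The rotor's collar lies on the socket block (gap under 3 mm) and centred on it within 4 mm, rotor upright within 0.08 rad and its splines in line with the slots within 0.2 rad, at rest, and the fingers still hold it down against the spring (over 2 N on it) (z of collar in the frame of socket between -0.004 and 0.003 m and horizontal distance between collar and socket below 0.004 m and angle between rotor's own z axis and vertical below 0.08 rad and (angle between the x axis of rotor and the x axis of socket, either way round below 0.2 rad or angle between the x axis of rotor and the y axis of socket, either way round below 0.2 rad) and contact force between the fingers and rotor above 2 N and linear speed of rotor below 0.02 m/s); the arm keeps its last pose, push and grip.
It fails at once if a bystander or a holder is knocked over or pushed away (leaning over 0.5 rad or moved over 40 mm) (angle between any of holder, spare_holder, pestle, mortar, bottle's own z axis and vertical above 0.5 rad or distance of any of holder, spare_holder, pestle, mortar, bottle from where it was at the start of the episode above 0.04 m).
It also fails if it takes over 38 s, if anything falls off the work surface, if the arm or the gripper's body presses on something with over 40 N, if the wrist force passes 120 N, or if a joint passes its speed limit or range.

## Working session

There is one attempt and no reset: what is moved stays moved. The work goes in short steps, Python scripts to look and compute and a tool call to move; the robot and the scene stay as the last step left them, time stands still between calls to the robot, and variables do not carry over. Pictures are saved under pics/ and viewed, at most 10 in all, crops included, and the job is handed in when it is done.

Besides the shell and the picture viewer there is one more tool, called after "Request:" by a JSON object that holds its "api" and its "payload". carry_out: Moves the arm, as the interface text tells. Its arguments: {"type":"object","properties":{"plan":{"type":"array","items":{"type":"array","items":{"type":"array","items":{"type":"number"}}}},"squeeze":{"type":"number"}},"required":["plan"]}

```bash
mkdir -p pics; python3 - <<'E'
from station import telemetry, optics
import cv2, pickle
print(telemetry.get_obs())
for n in("side","top"):
    c=optics.camera(n); pickle.dump(c,open(n+"0.pkl","wb"))
    cv2.imwrite(f"pics/{n}0.png",c["pixels"][:,:,::-1])
    print(n,c["intrinsics"],c["dist_coeffs"],c["origin"],c["rotation"])
E
```

```text
{'time_s': 0.0, 'qpos': array([-1.40661441e+00,  3.00459966e-01,  1.52159600e+00,  1.79956710e-05,
        1.32073289e+00, -6.66007664e-02]), 'joint_vel': array([-0.00120228,  0.00201334,  0.00044148, -0.00144408, -0.00050173,
        0.00066371]), 'tau': array([ 9.45769862e-04, -5.31805694e+01, -3.52739239e+01,  7.08472123e-02,
        2.44538515e-02, -1.03886248e-04]), 'ee_pos': array([ 0.12575595, -0.53509931,  0.16778616]), 'eef_rot': array([-3.14040026e+00, -9.70009926e-05,  2.30778163e-01]), 'force': array([0.14853073, 1.21228322, 0.33253413]), 'moment': array([ 0.02027332, -0.03254483,  0.01133644]), 'grip_force': 0.0, 'grip_width': 0.0940886002030198}
side [[388.08338577   0.         256.45502905]
 [  0.         388.08338577 184.5067734 ]
 [  0.           0.           1.        ]] [0.04105993 0.         0.         0.         0.        ] [0.34024807 0.8191853  0.82108818] [-2.28533469 -0.01536435 -2.79365272]
top [[386.71005955   0.         255.31073595]
 [  0.         386.71005955 190.89720996]
 [  0.           0.           1.        ]] [-0.02496755  0.          0.          0.          0.        ] [0.48050323 0.03643564 0.96333058] [-2.98834217  0.02041469 -1.5835826 ]
```

View pics/top0.png

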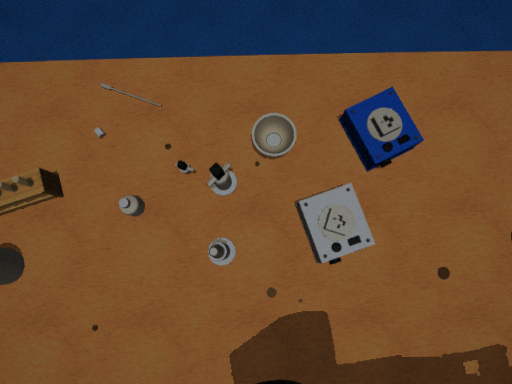

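View pics/side0.png

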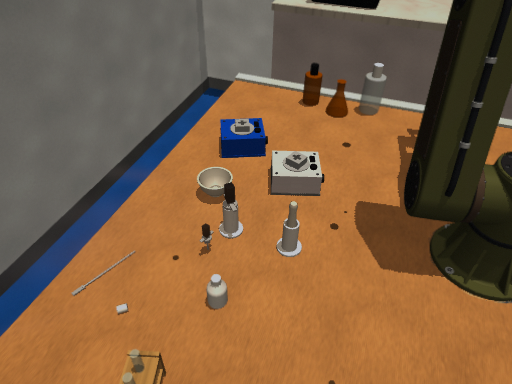

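The top view shows the rotor in its holder at about (217,172) and the pestle at (220,250). The white drive is at (337,223), the mortar at (273,135), the bottle at (131,205) and the blue decoy drive at (383,125). The side view shows the rotor's grip top at (229,187) and the socket block at (296,160). I'll enlarge both regions next.

```bash
cat > h.py <<'E'
import numpy as np, cv2, pickle
from scipy.spatial.transform import Rotation as R
def load(f): return pickle.load(open(f,"rb"))
def Rw(c):
    r=np.array(c["rotation"]); return R.from_euler("xyz",r).as_matrix() if r.size==3 else r
def ray(c,px):
    n=cv2.undistortPoints(np.array([[px]],float),c["intrinsics"],np.array(c["dist_coeffs"]))[0,0]
    return Rw(c)@np.array([*n,1.])
def atz(c,px,z):
    d=ray(c,px);o=np.array(c["origin"]);return o+d*(z-o[2])/d[2]
def proj(c,P):
    Rc=Rw(c).T
    return cv2.projectPoints(np.atleast_2d(P).astype(float),cv2.Rodrigues(Rc)[0],-Rc@np.array(c["origin"]),c["intrinsics"],np.array(c["dist_coeffs"]))[0][:,0]
def crop(c,u,v,w,h,s):
    im=c["pixels"][v:v+h,u:u+w,::-1]
    g=cv2.resize(im,None,fx=s,fy=s,interpolation=cv2.INTER_CUBIC)
    for k in range(0,w,10): cv2.putText(g,str(u+k),(int((k+.5)*s),10),0,.35,(0,255,0)); cv2.line(g,(int((k+.5)*s),12),(int((k+.5)*s),18),(0,255,0))
    for k in range(0,h,10): cv2.putText(g,str(v+k),(0,int((k+.5)*s)),0,.35,(0,255,0)); cv2.line(g,(24,int((k+.5)*s)),(30,int((k+.5)*s)),(0,255,0))
    return g
E
python3 - <<'E'
from h import *
t=load("top0.pkl");s=load("side0.pkl")
a=crop(t,195,150,50,50,8);b=crop(t,300,185,80,80,5)
cv2.imwrite("pics/t1.png",np.hstack([a,b]))
a=crop(s,205,175,50,66,6);b=crop(s,265,140,66,66,6)
cv2.imwrite("pics/s1.png",np.hstack([a,b]))
print(atz(t,(223,182),0),atz(t,(217,171),.165),atz(t,(338,222),.099),atz(s,(231,229),0),atz(s,(296,160),.099))
E
```

```text
[0.65369714 0.13582357 0.        ] [0.64782747 0.13149818 0.165     ] [ 0.54121921 -0.13093242  0.099     ] [0.65294961 0.13256351 0.        ] [ 0.53944556 -0.11853115  0.099     ]
```

View pics/t1.png

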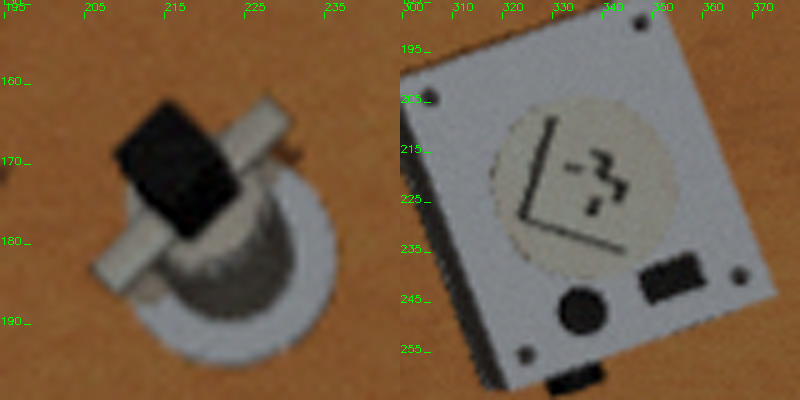

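View pics/s1.png

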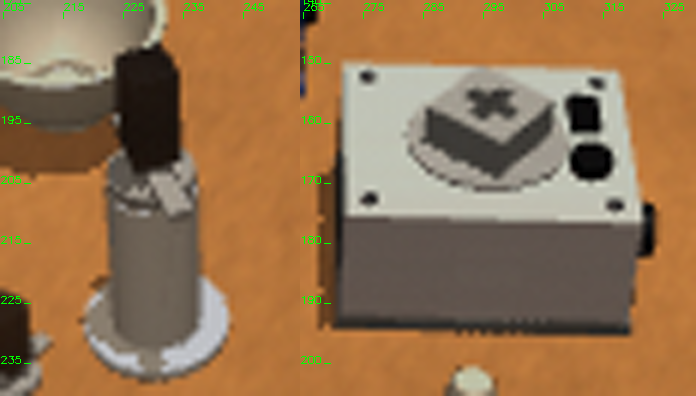

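```bash
python3 - <<'E'
from h import *
from scipy.optimize import least_squares
t=load("top0.pkl");s=load("side0.pkl")
def fit(obs,x0):  # obs: (cam,px,(lx,ly,z))
    def res(p):
        c,sn=np.cos(p[2]),np.sin(p[2]);r=[]
        for cam,px,(a,b,z) in obs: r+=list(proj(cam,[p[0]+c*a-sn*b,p[1]+sn*a+c*b,z])[0]-px)
        return np.array(r)
    q=least_squares(res,x0); return q.x,np.abs(q.fun).max(),np.round(q.fun,1)
# top axes: image right ~ -y, down ~ -x
h=.024
for y0 in(0.3,):
    T=[(t,(330.1,208.1),(h,h,.087)),(t,(323.5,227.7),(-h,h,.087)),(t,(344.5,234.9),(-h,-h,.087))]
    x,_,f=fit(T,[.54,-.13,-.3]);print("top block",x,f)
    # side: image left=+x? 
    for k in range(4):
        cs=[(h,h),(-h,h),(-h,-h),(h,-h)];cs=cs[k:]+cs[:k]
        # order of px: left(+x side), front(+y), right(-x), back
        S=[(s,(285.8,157),(*cs[0],.099)),(s,(297.8,163.2),(*cs[1],.099)),(s,(307,155.7),(*cs[2],.099)),(s,(295.7,150.5),(*cs[3],.099)),(s,(297.8,169.2),(*cs[1],.075)),(s,(285.8,162.8),(*cs[0],.075)),(s,(306.2,161.2),(*cs[2],.075))]
        x,m,f=fit(S,[.54,-.13,-.3]);
        if m<4: print("side block",k,x,f)
p=[atz(t,q,.106) for q in((227.6,161.6),(230.75,164.75),(206.1,183),(209.25,186.25))]
a=(p[0]+p[1])/2;b=(p[2]+p[3])/2
print("paddles mid",(a+b)/2,np.linalg.norm(a-b),np.degrees(np.arctan2(*(a-b)[1::-1])))
# grip top square corners in crop
g=[atz(t,(195+X/8-.5,150+Y/8-.5),.165) for X,Y in((167,98),(113,152),(188,242),(242,188))]
print("grip",g)
# circle foot
print("foot",atz(t,(195+231/8-.5,150+262/8-.5),.0))
# side grip top centre / base
print("side griptop",atz(s,(205+147/6-.5,175+50/6-.5),.165),"foot", atz(s,(205+157/6-.5,175+325/6-.5),.008))
E
```

```text
top block [ 0.54366441 -0.13135495 -0.34320247] [ 0.  -0.2  0.3  0.3 -0.3 -0. ]
side block 0 [ 0.5427423  -0.13749033 -0.36179797] [-0.  -0.3  0.5 -0.2  0.4  0.2 -0.7 -0.6 -0.1 -0.  -0.5  0.   0.5  0.9]
side block 1 [ 0.5427423  -0.13749033 -1.93259441] [-0.  -0.3  0.5 -0.2  0.4  0.2 -0.7 -0.6 -0.1 -0.  -0.5  0.   0.5  0.9]
side block 2 [ 0.5427423  -0.13749033  2.77979454] [-0.  -0.3  0.5 -0.2  0.4  0.2 -0.7 -0.6 -0.1 -0.  -0.5  0.   0.5  0.9]
side block 3 [ 0.5427423  -0.13749033  1.20899822] [-0.  -0.3  0.5 -0.2  0.4  0.2 -0.7 -0.6 -0.1 -0.  -0.5  0.   0.5  0.9]
paddles mid [0.65353198 0.13518791 0.106     ] 0.06884893387290399 -45.02633522615702
grip [array([0.66788992, 0.13500496, 0.165     ]), array([0.65352835, 0.1492687 , 0.165     ]), array([0.62901324, 0.12934099, 0.165     ]), array([0.64324266, 0.1151055 , 0.165     ])]
foot [0.65303782 0.13487094 0.        ]
side griptop [0.65732166 0.12384758 0.165     ] foot [0.65127225 0.13841713 0.008     ]
```

Request:
{"api": "carry_out", "payload": {"plan": [[[22,-17.7,-4,0,0,0,60],[22,-17.7,-4,0,0,0,60],[22,-17.7,-4,0,0,0,60],[22,-17.7,-4,0,0,0,60],[22,-17.7,-4,0,0,0,60],[22,-17.7,-4,0,0,0,60],[22,-17.7,-4,0,0,0,60],[22,-17.7,-4,0,0,0,60],[22,-17.7,-4,0,0,0,60],[22,-17.7,-4,0,0,0,60],[22,-17.7,-4,0,0,0,60],[22,-17.7,-4,0,0,0,60],[22,-17.7,-4,0,0,0,60],[22,-17.7,-4,0,0,0,60],[22,-17.7,-4,0,0,0,60],[22,-17.7,-4,0,0,0,60],[22,-17.7,-4,0,0,0,60],[22,-17.7,-4,0,0,0,60],[22,-17.7,0,0,0,0,60],[22,-17.7,0,0,0,0,60]]]}}

```text
time_s: 1.77
ee_pos: [0.4738, -0.0888, 0.2404]
eef_rot: [3.142, -0.0, 0.231]
force: [-0.2, -1.2, 1.1]
grip_width: 0.0599
grip_force: 0.0
```

Request:
{"api": "carry_out", "payload": {"plan": [[[20,-16,0,0,0,0,60],[20,-16,0,0,0,0,60],[20,-16,0,0,0,0,60],[20,-16,0,0,0,0,60],[20,-16,0,0,0,0,60],[20,-16,0,0,0,0,60],[20,-16,0,0,0,0,60],[20,-16,0,0,0,0,60],[0,0,0,0,0,-0.1,60],[0,0,0,0,0,-0.1,60],[0,0,0,0,0,-0.1,60],[0,0,0,0,0,-0.1,60],[0,0,0,0,0,-0.1,60],[0,0,0,0,0,-0.054,60],[0,0,0,0,0,0,60]]]}}

```text
time_s: 3.02
ee_pos: [0.5995, 0.0711, 0.24]
eef_rot: [-3.141, 0.001, 0.787]
force: [-0.2, -0.7, -0.6]
grip_width: 0.0599
grip_force: 0.0
```

Request:
{"api": "carry_out", "payload": {"plan": [[[28,-2.4,0,0,0,0,60],[28,-2.5,0,0,0,0,60],[27,-2.5,0,0,0,0,60],[0,0,20,0,0,0,60],[0,0,20,0,0,0,60],[0,0,20,0,0,0,60],[0,0,20,0,0,0,60],[0,0,20,0,0,0,60],[0,0,17,0,0,0,60],[0,0,0,0,0,0,60],[0,0,0,0,0,0,60]]]}}

```text
time_s: 3.93
ee_pos: [0.6528, 0.1349, 0.123]
eef_rot: [-3.141, 0.001, 0.783]
force: [0.7, -0.2, 0.7]
grip_width: 0.0596
grip_force: 0.0
```

```bash
python3 - <<'E'
from h import *
from station import optics
s=optics.camera("side");t=optics.camera("top")
pickle.dump(s,open("s2.pkl","wb"));pickle.dump(t,open("t2.pkl","wb"))
cv2.imwrite("pics/s2.png",np.hstack([crop(s,195,140,66,100,6),crop(t,180,130,66,100,6)]))
E
```

```text
(no output)
```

View pics/s2.png

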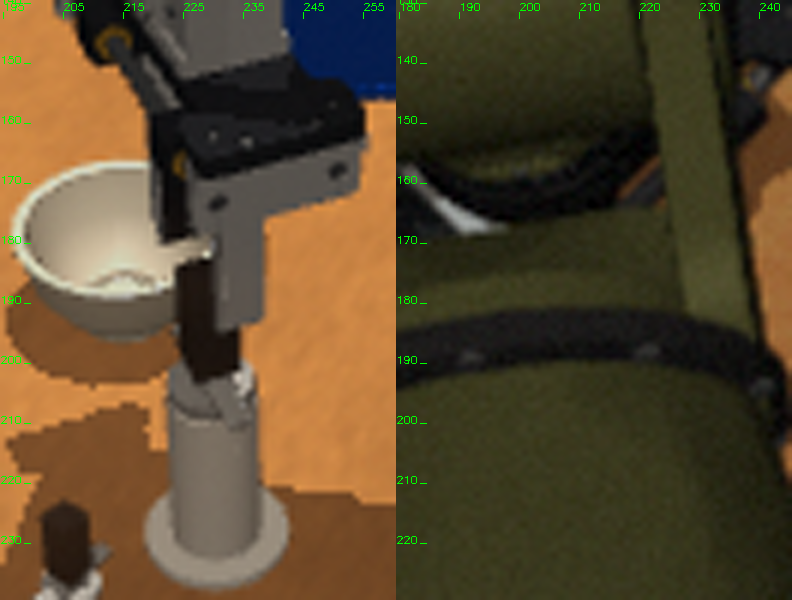

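The side view shows the fingers straddling the grip, with the near finger at about (233,185) and the grip at (226,190). The arm hides the rotor in the top view. Closing the fingers now.

Request:
{"api": "carry_out", "payload": {"plan": [[[0,0,0,0,0,0,10],[0,0,0,0,0,0,10],[0,0,0,0,0,0,10],[0,0,0,0,0,0,10],[0,0,0,0,0,0,10],[0,0,0,0,0,0,10],[0,0,0,0,0,0,10],[0,0,0,0,0,0,10]]], "squeeze": 45}}

```text
time_s: 4.7
ee_pos: [0.6532, 0.135, 0.1234]
eef_rot: [3.142, -0.0, 0.785]
force: [0.5, -0.4, 0.1]
grip_width: 0.021
grip_force: 45.0
```

Request:
{"api": "carry_out", "payload": {"plan": [[[0,0,-5,0,0,0,10],[0,0,-10,0,0,0,10],[0,0,-10,0,0,0,10],[0,0,-10,0,0,0,10],[0,0,-10,0,0,0,10],[0,0,-10,0,0,0,10],[0,0,-10,0,0,0,10],[0,0,-10,0,0,0,10],[0,0,-10,0,0,0,10],[0,0,-10,0,0,0,10],[0,0,-10,0,0,0,10],[0,0,0,0,0,0,10],[0,0,0,0,0,0,10]]]}}

```text
time_s: 5.78
ee_pos: [0.6533, 0.135, 0.2287]
eef_rot: [3.141, -0.001, 0.785]
force: [0.4, -1.1, -2.4]
grip_width: 0.0209
grip_force: 45.0
```

```bash
python3 - <<'E'
from h import *
from station import optics
s=optics.camera("side")
pickle.dump(s,open("s3.pkl","wb"))
cv2.imwrite("pics/s3.png",crop(s,180,110,90,100,6))
P=[[.653,.135,.128],[.653,.135,.128+.07],[.653,.135,.128+.117]]
print(proj(s,P))
E
```

```text
[[229.29121681 196.47793971]
 [228.44096733 175.97129933]
 [227.81957983 161.08037353]]
```

View pics/s3.png

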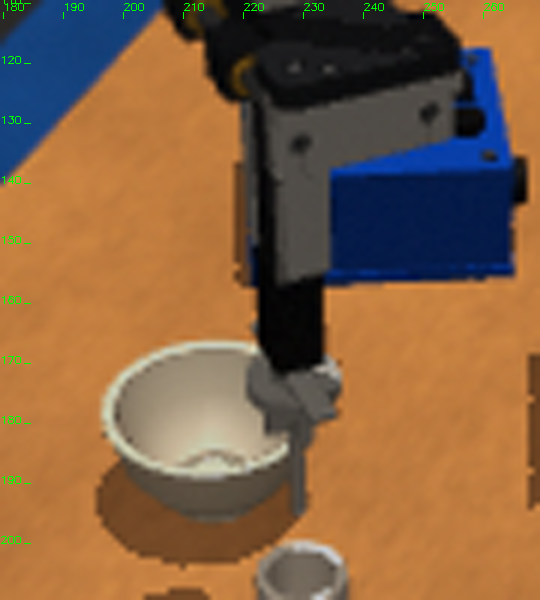

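The side view shows the rotor clear of the holder, its tip at about (229,195) against a predicted (229.3,196.5). That puts the side camera's bias near 1 px. I'll refine the socket position with the drive box corners and apply that correction.

```bash
python3 - <<'E'
from h import *
t=load("top0.pkl");s=load("side0.pkl")
def diag(c,q,z):
    p=[atz(c,x,z)[:2] for x in q]
    A=np.c_[p[2]-p[0],-(p[3]-p[1])];k=np.linalg.solve(A,p[1]-p[0])
    L=[np.linalg.norm(p[i]-p[i-1]) for i in range(4)]
    return p[0]+k[0]*(p[2]-p[0]),np.round(L,3),np.mean(p,0)
print(diag(t,[(299.5,200),(321.1,262.5),(374.9,242.9),(352.5,185.5)],.075))
B=lambda X,Y,d=0:(265+(X-300)/6-.5,140+Y/6-.5+d)
for d in(0,1.):print(diag(s,[B(343,62,d),B(345,217,d),B(640,220,d),B(620,72,d)],.075))
# cross hole centre in side image
for d in(0,1.):print("cross",atz(s,B(492,103,d),.099))
# subpixel dark-line clicks for top cross pieces
print("topcross",[atz(t,(300+(X-400)/5-.5,185+Y/5-.5),.099)[:2] for X,Y in((573,168),(602,158),(618,190),(594,206))])
# mean of block side fit w/ bias
print(proj(t,[.543,-.132,.099]),proj(s,[.543,-.132,.099]))
E
```

```text
(array([ 0.54347672, -0.13501834]), array([0.128, 0.15 , 0.131, 0.14 ]), array([ 0.54211736, -0.13317643]))
(array([ 0.54140605, -0.13542938]), array([0.151, 0.133, 0.148, 0.126]), array([ 0.54334316, -0.13528298]))
(array([ 0.5400336 , -0.13048878]), array([0.15 , 0.132, 0.148, 0.125]), array([ 0.5419617 , -0.13033404]))
cross [ 0.5425763  -0.13555117  0.099     ]
cross [ 0.54119626 -0.13057376  0.099     ]
topcross [array([ 0.55004453, -0.12263654]), array([ 0.55431557, -0.1357523 ]), array([ 0.53993475, -0.14221755]), array([ 0.5329855 , -0.13123291])]
[[338.44415161 221.19341829]] [[296.06042366 157.28096659]]
```

Request:
{"api": "carry_out", "payload": {"plan": [[[-20.5,8.5,0,0,0,0,10],[-20.5,8.5,0,0,0,0,10],[-20.5,8.5,0,0,0,0,10],[-20.5,8.5,0,0,0,0,10],[-20.5,8.5,0,0,0,0,10],[-20.5,8.5,0,0,0,0,10],[-20.5,8.5,0,0,0,0,10],[-20.5,8.5,0,0,0,0,10],[-20.5,8.5,0,0,0,0,10],[-20.5,8.5,0,0,0,0,10],[-20.5,8.5,0,0,0,0,10],[-20.5,8.5,0,0,0,0,10],[-20.9,8.8,0,0,0,0,10],[0,0,0,0,0,-0.088,10],[0,0,0,0,0,-0.087,10],[0,0,0,0,0,-0.087,10],[0,0,0,0,0,-0.087,10],[0,0,0,0,0,-0.087,10],[0,0,0,0,0,0,10],[0,0,0,0,0,0,10]]]}}

```text
time_s: 7.5
ee_pos: [0.5424, -0.132, 0.2278]
eef_rot: [-3.141, 0.0, 1.218]
force: [-0.3, -0.3, -1.3]
grip_width: 0.0211
grip_force: 45.0
```

```bash
python3 - <<'E'
from h import *
from station import optics,telemetry
s=optics.camera("side");t=optics.camera("top");o=telemetry.get_obs()
pickle.dump(s,open("s4.pkl","wb"));e=o["ee_pos"];print(e,o["eef_rot"])
cv2.imwrite("pics/s4.png",np.hstack([crop(s,265,100,70,100,6),crop(t,300,170,60,100,6)]))
tip=e-[0,0,.098];print(proj(s,[tip,tip+[0,0,.07],[.5425,-.132,.099]]))
E
```

```text
[ 0.54249267 -0.13202831  0.2280427 ] [-3.14108787e+00  4.11082234e-05  1.21802371e+00]
[[297.06877043 149.13256965]
 [299.09879611 129.59638032]
 [296.21645875 157.31593151]]
```

View pics/s4.png

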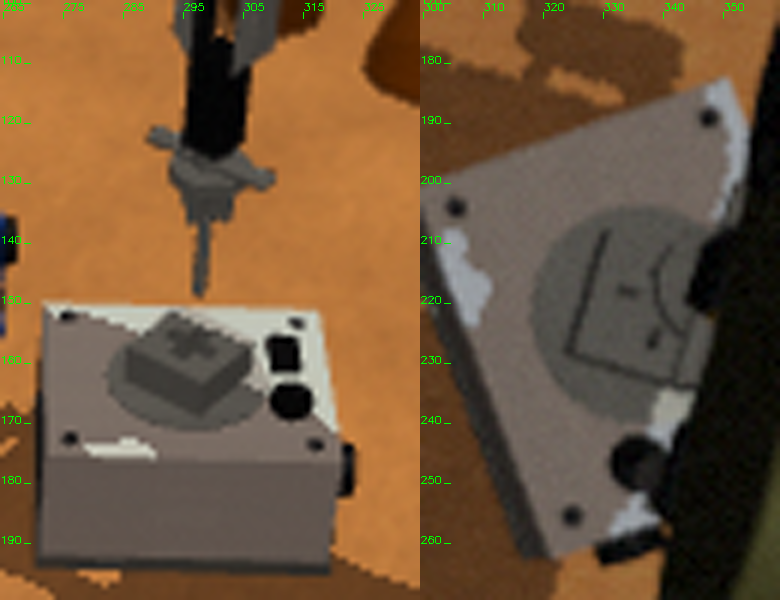

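The side view shows the pin tip at about (297.7,149) above the cross at about (296.2,156.8). The rotor hangs upright, and the top view is partly hidden. I'll measure the tip-to-socket offset at sub-pixel level.

```bash
python3 - <<'E'
from h import *
s0=load("side0.pkl");s=load("s4.pkl")
im=s["pixels"].astype(float);sat=im[:,:,0]-im[:,:,2]
bg=s0["pixels"].astype(float)
e=np.array([.54249,-.13203,.22804]);
for v in range(139,149):
    r=sat[v,288:310];w=np.clip(np.median(r)-r,0,None);w[w<.25*w.max()]=0
    # point on axis projecting to row v
    zs=np.linspace(.12,.19,200);p=proj(s,np.c_[np.full(200,e[0]),np.full(200,e[1]),zs]);k=np.argmin(abs(p[:,1]-v))
    print(v,round((w*np.arange(288,310)).sum()/w.sum(),2),round(p[k,0],2),end=" | ")
print("\ntip col 296-299 sat rows 144-152\n",sat[143:153,295:301].astype(int))
for n,c in(("s0",s0),("s4",s)):
    g=cv2.cvtColor(c["pixels"],cv2.COLOR_RGB2GRAY).astype(float)
    print(n);print(g[149:166,286:308].astype(int))
E
```

```text
139 298.49 298.12 | 140 298.32 298.02 | 141 298.5 297.91 | 142 298.19 297.81 | 143 298.1 297.71 | 144 297.99 297.6 | 145 297.99 297.5 | 146 297.87 297.4 | 147 297.8 297.29 | 148 297.5 297.19 | 
tip col 296-299 sat rows 144-152
 [[130 129  64   7  36 126]
 [129 128  35   9  37 127]
 [128 126  34   7  38 127]
 [126 126  34   8  68 128]
 [126 128   8   7  67 131]
 [128 131  11  11 100 128]
 [127 128  97  67 128 128]
 [124 127 125 125 122 124]
 [ 19  43  43  43  42  40]
 [ 19  19  16  17  15  13]]
s0
[[131 134 133 133 131 132 133 132 134 134 135 135 135 132 132 135 134 132
  133 132 130 129]
 [149 135 136 136 135 132 133 132 132 131 134 136 134 133 132 134 135 132
  133 133 132 131]
 [192 191 192 192 191 188 189 181 166 159 161 176 174 175 177 178 178 178
  176 178 163 163]
 [193 193 193 192 191 190 174 157 157 158 159 161 168 181 192 192 192 192
  193 193 192 192]
 [193 193 193 193 191 175 158 158 158 158 157 156 158 158 167 185 193 193
  193 193 193 193]
 [193 193 193 192 175 158 157 158 133 157 158 157 132 154 157 158 168 183
  193 193 193 193]
 [194 193 184 161 158 157 132  60  60  8
[... 1868 characters left out ...]
7  64  60  60  60  79  86  86
   86  70  62 162]
 [ 60  59  60  67  80  86  87  85  73  60  70  88  79  67  72  87  86  86
   70  56  62 144]
 [ 59  60  59  58  60  67  79  87  86  86  87  87  87  87  87  85  87  62
   55  55  61 135]
 [ 60  59  61  60  60  61  61  67  80  86  86  88  86  86  86  78  56  55
   54  56  63 162]
 [ 59  60  59  60  60  61  60  60  60  67  80  86  86  87  72  56  55  54
   54  57 111 159]
 [ 65  59  59  60  60  61  61  60  59  60  61  67  80  70  54  56  54  54
   56 108 157 157]
 [ 87  81  66  59  60  59  62  60  59  59  59  60  59  54  56  56  55  55
   70  86  86 157]
 [ 86  86  86  79  66  60  59  59  59  60  59  60  58  55  55  57  56  77
   84  84  84  84]]
```

The socket centre agrees with the TCP within about 0.5 mm, and the yaw within 0.01 rad. I'm lowering the pilot pin into the bore.

Request:
{"api": "carry_out", "payload": {"plan": [[[0,0,10,0,0,0,10],[0,0,10,0,0,0,10],[0,0,5,0,0,0,10],[0,0,5,0,0,0,10],[0,0,5,0,0,0,10],[0,0,5,0,0,0,10],[0,0,5,0,0,0,10],[0,0,5,0,0,0,10],[0,0,0,0,0,0,10]]]}}

```text
time_s: 8.35
ee_pos: [0.5423, -0.1319, 0.1772]
eef_rot: [-3.14, 0.0, 1.221]
force: [0.0, -0.1, -1.3]
grip_width: 0.0211
grip_force: 45.0
```

Tip is 20 mm into the bore with no contact. Going on.

Request:
{"api": "carry_out", "payload": {"plan": [[[0,0,5,0,0,0,10],[0,0,5,0,0,0,10],[0,0,5,0,0,0,10],[0,0,5,0,0,0,10],[0,0,5,0,0,0,10],[0,0,3,0,0,0,10],[0,0,2,0,0,0,10],[0,0,2,0,0,0,10],[0,0,0,0,0,0,10]]]}}

```text
time_s: 9.1
ee_pos: [0.5425, -0.132, 0.1461]
eef_rot: [-3.141, 0.0, 1.221]
force: [-0.9, 0.6, -1.6]
grip_width: 0.021
grip_force: 45.0
```

Request:
{"api": "carry_out", "payload": {"plan": [[[0,0,2,0,0,0,10],[0,0,2,0,0,0,10],[0,0,2,0,0,0,10],[0,0,2,0,0,0,10],[0,0,2,0,0,0,10],[0,0,2,0,0,0,10],[0,0,0,0,0,0,10]]]}}

```text
time_s: 9.68
ee_pos: [0.5427, -0.1321, 0.1342]
eef_rot: [3.141, 0.0, 1.221]
force: [0.4, 0.3, 4.5]
grip_width: 0.0206
grip_force: 45.0
```

Request:
{"api": "carry_out", "payload": {"plan": [[[0,0,2,0,0,0,10],[0,0,2,0,0,0,10],[0,0,1,0,0,0,10],[0,0,1,0,0,0,10],[0,0,1,0,0,0,10],[0,0,0,0,0,0,10],[0,0,0,0,0,0,10]]]}}

```text
time_s: 10.27
ee_pos: [0.5428, -0.1321, 0.1277]
eef_rot: [3.141, -0.0, 1.221]
force: [-0.2, -0.8, 5.7]
grip_width: 0.0212
grip_force: 45.0
```

Request:
{"api": "carry_out", "payload": {"plan": [[[0,0,0.5,0,0,0,10],[0,0,0.5,0,0,0,10],[0,0,0.5,0,0,0,10],[0,0,0,0,0,0,10],[0,0,0,0,0,0,10]]], "squeeze": 55}}

```text
time_s: 10.68
ee_pos: [0.5431, -0.1322, 0.1273]
eef_rot: [3.14, -0.0, 1.221]
force: [-3.7, 1.4, 14.2]
grip_width: 0.0208
grip_force: 55.1
```

```bash
python3 - <<'E'
from h import *
from station import optics,telemetry
s=optics.camera("side");o=telemetry.get_obs()
print(o["ee_pos"],o["force"],o["moment"])
cv2.imwrite("pics/s5.png",crop(s,265,110,70,80,7))
E
```

```text
[ 0.54306104 -0.13221414  0.12727861] [-2.94578964  1.13741687 14.68694339] [0.16862255 0.65679979 0.01036393]
```

View pics/s5.png

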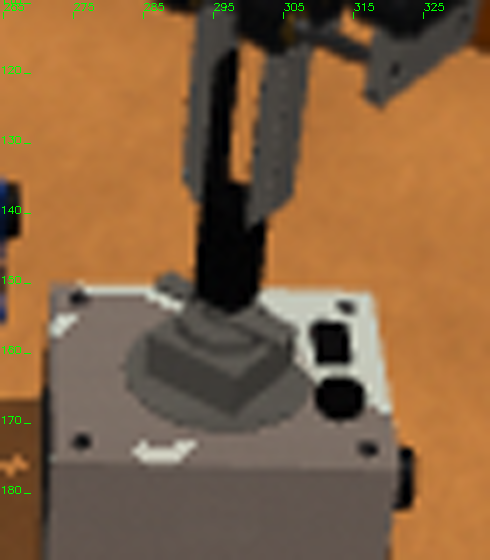

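The side view shows the collar seated flush on the socket block at about (297,157), with the fingers still on the grip. The force rose from 6 N to 14.5 N at exactly the expected height, so the rotor is bottomed and pressed down.

```bash
python3 -c "
from station import ctrl; print(ctrl.hand_in())"
```

```text
the job is handed in; nothing more can be done
None
```

The rotor is pushed home in the white drive's socket, collar down on the block and still gripped at 55 N while pressed against the spring; the job is handed in, but `hand_in()` returned no verdict.

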